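Set the induction hob to its fifth heat level

ROBOT

A 6-joint arm with a two-finger parallel gripper is mounted at the origin on the work surface. World frame = base frame: x ahead of the robot, y to its left, z up, the work surface at z = 0. Lengths are in m, angles in rad, forces in N, time in s.
With the tool pointing down it reaches from about 0.25 to 0.725 m from the base axis. Payload 9.7 kg.
Tool frame: the origin (TCP) lies on the centre line of the jaws, within the pads' length; the fingertips stand 19 mm ahead of it and the grasp point (between the pads) is the TCP; z points along the fingers, y is the line along which they close (so a half turn about z gives the same grasp; the last joint's range is limited). The gripper opens to 85 mm and grips with 20 to 120 N. Pads are 22 mm wide; open, the fingers measure 114 mm over their backs; the gripper's body (76 mm by 85 mm) begins 54 mm behind the grasp point. The pads swing forward as they close: fully open they stand 13 mm farther back than shut.
Start: joints at [-1.268, 0.087, 0.176, 1.66, 0, 1.571], TCP at [0.164, -0.525, 0.25] pointing down, gripper open.
Joint ranges: [-3.13, 3.13], [-0.85, 1.81], [-1.15, 1.24], [-2.2, 2.28], [-1.44, 1.52], [-3.14, 3.14]. Speed limits (rad/s): [2.22, 2.22, 2.57, 3.14, 3.14, 3.14].

INTERFACE

Orientations are given as a unit quaternion [x, y, z, w].
In Python, from bench import env gives the robot as it stands. The module is installed in compiled form; this text tells all that it offers.
- The arm moves only by the shell command python3 -m jog 'ROWS' [OPENING]. ROWS is JSON, a list of rows, each a list of 6 numbers: the shift along the tool's x, y, z in cm, then the turn, a rotation vector about the tool's x, y, z in degrees. A call has 1 to 20 rows; each row is the pose to reach, as a shift and turn from the pose commanded when the call began, along the tool's axes at that moment; what a row does not reach only later rows make up. A row lasts 1/8 s, in which the tool goes at most 62.5 mm and 10.7 degrees, less where a joint would pass 70% of its speed; a pose out of reach is approached as far as the arm can. A call with a gripper value outside its range is refused whole. OPENING is the finger opening in cm, from 0 to 8.54, set as the call begins (- or left out, the last holds). The fingers move at their own pace and stop on an object; the grip force is fixed at half the most. Time passes only in rows, so rows that repeat a pose let the fingers close. It gives the time, the measured TCP pose, the force, the opening and the grip force at its end, in the units of the state.
- env.read_state(): the state, without advancing time (a new reading comes with each control period).
- env.get_image(name): name is "scene" or "top" or "wrist"; returns a dict with "pixels" (480x640x3 uint8, red, green, blue), "range_z" (480x640 float32, m along the optical axis (not along the pixel's ray), 0 where there is no reading), "fx", "fy", "cx", "cy" (pixels), "origin" and "attitude" of the camera in the world. Camera axes: x right, y up, looking along -z (the intrinsics and any distortion apply to the point x, -y, -z); pixel columns grow to the right and rows downward; lengths in m; the calibration is good to about 2 mm. The wrist camera is an equidistant fisheye: a pixel r from the principal point sees the ray r / f radians off the axis. A picture is of the moment at which its call begins.
- env.close_job(): hands the job in; it is judged then, once.
The state is a dict: "clock": time; "joints": joint angles; "qd": joint speeds; "joint_torque": joint torques, N m; "tcp_pos": TCP position; "tcp_rot": TCP orientation; "wrist_force": force on the tool from outside, world axes, zero at the start; "wrist_torque": the same for the moment, N m; "width": opening from 0.0 (shut) to 1.0 (fully open); "grip_force": force on a finger pad.
Only numpy, scipy, OpenCV 4.12 (cv2) and the standard library are available. Lean on these libraries where they do the work, as an engineer would, in place of code of your own. Each camera call takes 0.05 s, during which the arm holds its last target. There are 200 camera calls.

TASK

Switch the hob on to melt the oils in the pot: push the round power button on its sloping front panel all the way down and let it come up, then turn the dial clockwise with a fingertip against its raised bar, counting the clicks, until the bar's pointed end rests in the click at the fifth tick after the small off circle. Do not let the dial go past the fifth tick, or the oils scorch, and never take its bar between the fingers. Leave the pot, the bottles and the beaker where they stand.

Things in the scene. Friction and masses are not known exactly. Their poses are not given: they have to be found in the camera images.
- hob: Fixed steel induction hob with black glass top, 300 mm wide (y), 385 deep (x). Origin: middle of its underside on the table; x to its back, y to the robot's left, z up. Glass at z 70 mm, x -82 to 188. In front the control panel slopes down to the robot at 12 degrees, from x -90, z 68 to x -193, z 46. On it at x -141, z 57: dial at y -68, power button at y +98, a flush dark window between.
- dial_axis (a point): Where the dial's axis meets the panel face; does not turn. Frame: z out of the panel (leans 12 degrees towards the robot), x up the slope to the off mark, y left along the panel. Printed on the panel round it, 38 mm out: a small open circle at +x (off, twelve o'clock) and eight white ticks, one every 30 degrees clockwise from above; the fifth is 150 degrees from off (five o'clock).
- dial_bar (a point): Middle of the top of the dial's bar, on the axis 30 mm out from the panel; turns with it. Dial: black round skirt 54 mm across, its top 8 mm off the panel; on it an aluminium bar 12 mm wide, 22 tall. Frame: x along the bar to its pointed end (dark line on top; point at x +22 mm, straight sides from -24 to +16, blunt tail at -24), z out of the panel. The side of either end can be pushed.
- dial (a joint): Dial angle, rad, growing clockwise seen from above: 0 = point at the off circle, 0.524 per click, 2.618 = fifth tick; stops just beyond off and the eighth tick (4.19). Starts in the click off, 1 or 2. A sprung detent holds each click: leaving it takes about 0.08 N m (about 4 N at the bar's end), falling to nothing half-way, past which the dial snaps by itself into the next click.
- power_top (a point): Centre of the top of the power button: round, aluminium, 26 mm across, in a flat grey collar 36 mm across. At rest its top is 11 mm out from the panel face (8 mm above the collar). z points out of the panel; it is pushed along -z.
- power (a joint): Travel of the power button in m: 0 at rest, 0.004 fully down. Sprung: it starts to move at 1.3 N, is fully down at 4 N and comes back up by itself.
- pot: Lidded stainless pot, 170 mm across, 112 mm tall with its lid knob, with two loop handles reaching 116 mm from the middle to its y sides, about 1.6 kg, standing loose on the glass. Origin at the middle of its underside.
- flask: Aluminium bottle, 70 mm across, 170 mm tall, standing on the table left of the hob. Origin at the middle of its underside.
- vial: Small amber bottle, 44 mm across, 85 mm tall, standing on the table left of the hob near its front. Origin at the middle of its underside.
- beaker: Open steel beaker, 80 mm across, 85 mm tall, standing on the table right of the hob. Origin at the middle of its underside.
Mind the look-alikes: they are no part of the job. Of the things like the flask, leave any that is black or turquoise; of the rest the smaller one is meant.

How it is judged:
By the outcome, as a careful person would: the job done as asked, in the order asked, and still so for the second after the job is handed in, with the robot touching nothing.
It also fails if it takes over 64 s, if anything falls off the work surface, if the arm or the gripper's body presses on something with over 40 N, if the wrist force passes 120 N, or if a joint passes its speed limit or range.

## Working session

There is one attempt and no reset: what is moved stays moved. The work goes in short steps, Python scripts to look and compute and a shell command to move; the robot and the scene stay as the last step left them, time stands still between calls to the robot, and variables do not carry over. Pictures are saved under pics/ and viewed, at most 10 in all, crops included, and the job is handed in when it is done.

```bash
mkdir -p pics; cat > h.py <<'E'
import numpy as np, cv2
from scipy.spatial.transform import Rotation as R
from bench import env
def shot(name,fn):
    im=env.get_image(name); cv2.imwrite('pics/'+fn,im['pixels'][:,:,::-1]); np.savez('pics/'+fn+'.npz',**im); return im
def att(im):
    a=np.array(im['attitude'],float)
    return a if a.shape==(3,3) else R.from_quat(a).as_matrix()
def pt(im,u,v):  # pinhole
    z=float(im['range_z'][int(v),int(u)]); 
    p=np.array([(u-im['cx'])/im['fx']*z,-(v-im['cy'])/im['fy']*z,-z])
    return np.array(im['origin'])+att(im)@p
def proj(im,P):
    p=att(im).T@(np.asarray(P)-im['origin']); return im['cx']+im['fx']*p[0]/-p[2], im['cy']-im['fy']*p[1]/-p[2]
E
python3 - <<'E'
from h import *
for n in('scene','top'):
    im=shot(n,n+'1.png'); print(n,im['origin'],im['attitude'],im['fx'])
print(env.read_state())
E
```

```text
scene [ 1.27847215 -0.41339929  0.60400265] [0.41134592 0.2119803  0.38452114 0.79875052] 436.7513492673192
top [0.50156872 0.02626799 1.04685008] [ 0.05534842 -0.05285981 -0.70097328  0.70906901] 496.8622423590231
{'clock': 0.1, 'joints': array([-1.26798241e+00,  8.74209273e-02,  1.75215014e-01,  1.65983542e+00,
        2.99918964e-06,  1.57080677e+00]), 'qd': array([-0.00027778,  0.00066199,  0.00111061,  0.00092286, -0.0015118 ,
        0.00100177]), 'joint_torque': array([-9.50223839e-04, -5.21562231e+01,  4.65653944e+01,  1.59130571e-02,
       -3.49499544e-05, -4.19307605e-05]), 'tcp_pos': array([ 0.16395647, -0.52478881,  0.2496461 ]), 'tcp_rot': array([ 9.88560442e-01,  1.50823956e-01, -9.24122048e-05, -6.15606089e-04]), 'wrist_force': array([ 0.58741335, -0.14055719,  0.26494875]), 'wrist_torque': array([-0.06260282, -0.0500974 ,  0.03393829]), 'grip_force': 0.0, 'width': 0.9995196451030952}
```

View pics/top1.png

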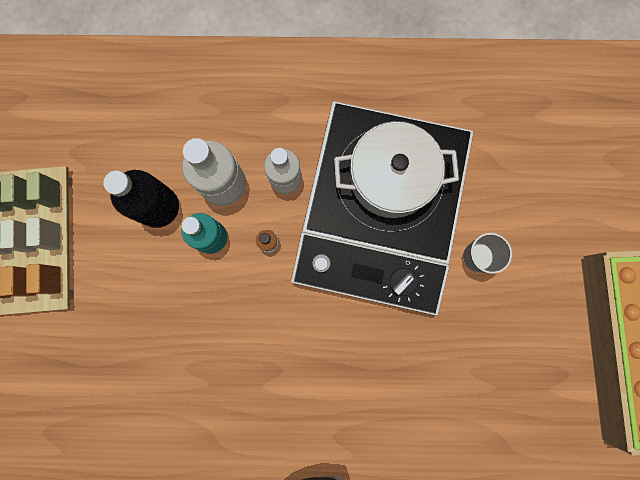

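View pics/scene1.png

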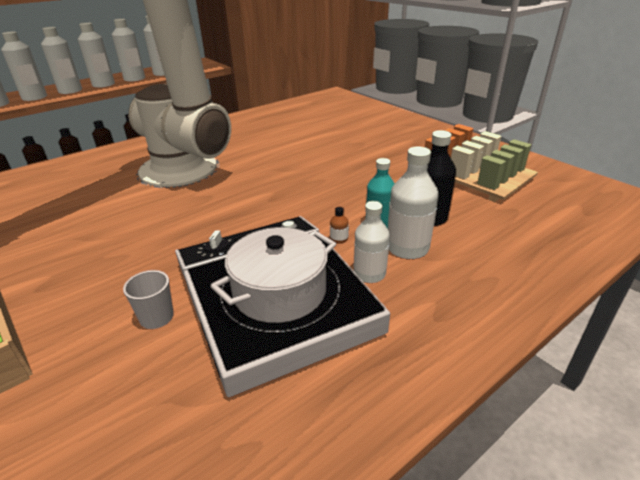

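```bash
python3 - <<'E'
from h import *
im=dict(np.load('pics/top1.png.npz'))
c=im['pixels'][225:325,285:455,::-1]
cv2.imwrite('pics/crop1.png',cv2.resize(c,None,fx=4.7,fy=4.7,interpolation=cv2.INTER_CUBIC))
for u,v in((321,264),(340,290),(336,106),(468,133),(296,281),(435,312)):print(u,v,pt(im,u,v).round(4))
E
```

```text
321 264 [0.5758 0.0289 0.0669]
340 290 [ 0.5258 -0.0094  0.0509]
336 106 [0.9026 0.0017 0.0692]
468 133 [ 0.846  -0.2678  0.0731]
296 281 [0.5427 0.0786 0.0476]
435 312 [ 0.4849 -0.1976  0.0488]
```

View pics/crop1.png

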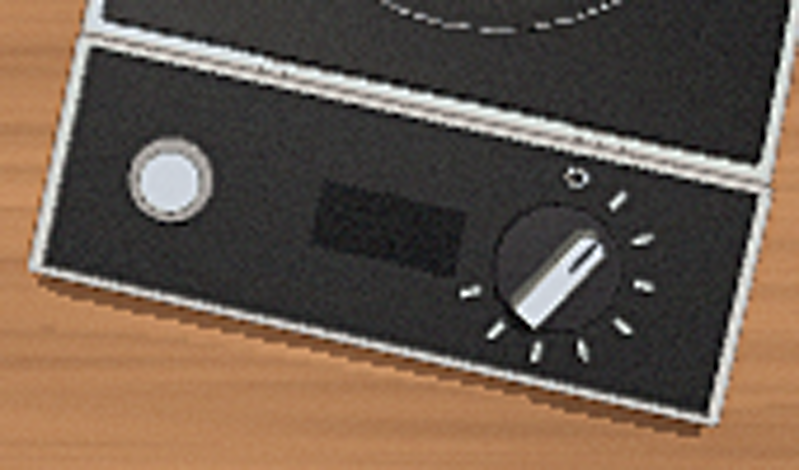

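```bash
cat >> h.py <<'E'
s,c=np.sin(np.radians(12)),np.cos(np.radians(12))
PR=np.array([[c,0,-s],[0,1,0],[s,0,c]])  # panel frame in hob
def panel(y,p): return np.array([-.141,y,.057])+PR@np.array(p)
E
python3 - <<'E'
from h import *
from scipy.optimize import least_squares
im=dict(np.load('pics/top1.png.npz'))
H=[panel(.098,[0,0,.011]),[-.193,.15,.046],[-.193,-.15,.046],[.1925,.15,.07],[.1925,-.15,.07]]
px=[(172,181),(33,270),(714,424)]
px=[(u/4.7+285,v/4.7+225) for u,v in px]+[(334,102),(472,131)]
for k,(u,v) in enumerate([(577,178),(619,200),(643,240),(645,286),(623,327),(583,350),(537,352),(498,331),(470,292)]):
    a=np.radians(30*k);H.append(panel(-.068,[.038*np.cos(a),-.038*np.sin(a),0]));px.append((u/4.7+285,v/4.7+225))
H=np.array(H);px=np.array(px)
def T(q,P): return R.from_euler('z',q[2]).apply(P)+[q[0],q[1],0]
f=lambda q:np.ravel([np.array(proj(im,p))-x for p,x in zip(T(q,H),px)])
r=least_squares(f,[.69,-.1,-.2],loss='soft_l1');q=r.x
print(q,np.degrees(q[2]),f(q).reshape(-1,2).round(1).tolist())
print('power',T(q,panel(.098,[0,0,.011])),'dial bar',T(q,panel(-.068,[0,0,.030])))
print('bar px',proj(im,T(q,panel(-.068,[0,0,.03]))))
for k in range(3):
    a=np.radians(30*k);print(k,[((np.array(proj(im,T(q,panel(-.068,[x*np.cos(a),-x*np.sin(a),.03]))))-[285,225])*4.7).round() for x in(.022,-.024)])
np.save('q.npy',q)
st=env.read_state();print(R.from_quat(st['tcp_rot']).as_matrix().round(3))
E
```

```text
[ 0.69599796 -0.09799161 -0.21216914] -12.156396303192674 [[-0.1, 0.1], [-1.3, 0.4], [1.1, 1.5], [-1.0, -2.2], [3.9, -0.5], [0.1, 0.0], [-0.0, -0.0], [0.2, -0.2], [0.1, -0.1], [0.1, -0.1], [0.1, 0.2], [-0.1, 0.1], [-0.6, -0.0], [0.0, -0.1]]
power [0.57656086 0.02798439 0.06775962] dial bar [ 0.53774269 -0.13346144  0.08634443]
bar px (np.float64(405.3203988379714), np.float64(284.04408288817893))
0 [array([578., 225.]), array([552., 334.])]
1 [array([603., 238.]), array([525., 320.])]
2 [array([617., 262.]), array([509., 295.])]
[[ 0.955  0.298 -0.   ]
 [ 0.298 -0.955  0.001]
 [ 0.    -0.001 -1.   ]]
```

```bash
cat >> h.py <<'E'
q=np.load('q.npy')
HR=R.from_euler('z',q[2]).as_matrix()
PW=HR@PR
def W(p): return HR@p+[q[0],q[1],0]
def toolR(th): # tool x = +t, z = -panel normal
    a=np.radians(th); t=PW@[-np.sin(a),-np.cos(a),0]; z=-PW[:,2]
    return np.column_stack([t,np.cross(z,t),z])
TIP=.019
def dialpos(th,r,d,out):  # TCP for fingertip centre r along tail, d off the bar's middle, tip height out
    a=np.radians(th); b=np.array([np.cos(a),-np.sin(a),0]); t=np.array([-np.sin(a),-np.cos(a),0])
    return W(panel(-.068,-r*b+d*t+[0,0,out+TIP]))
def row(pos,Rt):
    st=env.read_state(); R0=R.from_quat(st['tcp_rot']).as_matrix()
    return np.r_[R0.T@(pos-st['tcp_pos'])*100, np.degrees(R.from_matrix(R0.T@Rt).as_rotvec())].round(2)
E
python3 - <<'E'
from h import *
p=W(panel(.098,[0,0,.011+TIP+.05]))
for th in (30,150,-80): print(th,row(p,toolR(th)).tolist())
E
```

```text
30 [54.62, -41.15, 11.49, 11.49, 11.5, 148.79]
150 [54.62, -41.15, 11.49, -12.93, 3.45, -90.14]
-80 [54.62, -41.15, 11.49, -2.14, 12.09, 39.35]
```

```bash
python3 -m jog '[[10,-7,0,0,0,-10],[20,-15,0,0,0,-20],[30,-22,0,0,0,-30],[40,-30,0,0,0,-40],[48,-36,0,0,0,-50],[54,-41,0,0,0,-60],[54.6,-41.2,0,0,0,-70],[54.6,-41.2,0,0,0,-80],[54.6,-41.2,0,0,0,-90],[54.6,-41.2,0,0,0,-90],[54.6,-41.2,0,0,0,-90],[54.6,-41.2,0,0,0,-90],[54.6,-41.2,0,0,0,-90],[54.6,-41.2,0,0,0,-90],[54.6,-41.2,0,0,0,-90]]' 0
python3 - <<'E'
from h import *
print(env.read_state()['joints'].round(3))
p=W(panel(.098,[0,0,.011+TIP+.03]))
for th in (30,90,150): print(th,row(p,toolR(th)).tolist())
shot('wrist','w1.png')
E
```

```text
clock: 1.98
tcp_pos: [0.562, 0.0301, 0.2508]
tcp_rot: [0.593, 0.805, 0.0, 0.0]
wrist_force: [0.3, 0.4, 0.5]
width: 0.0
grip_force: 0.0
[ 0.053  0.117  0.21   1.663 -0.     1.323]
30 [-0.13, 0.43, 13.51, -0.06, -14.48, -120.07]
90 [-0.13, 0.43, 13.51, -6.31, -10.83, -60.36]
150 [-0.13, 0.43, 13.51, -10.38, -5.94, -0.58]
```

View pics/w1.png

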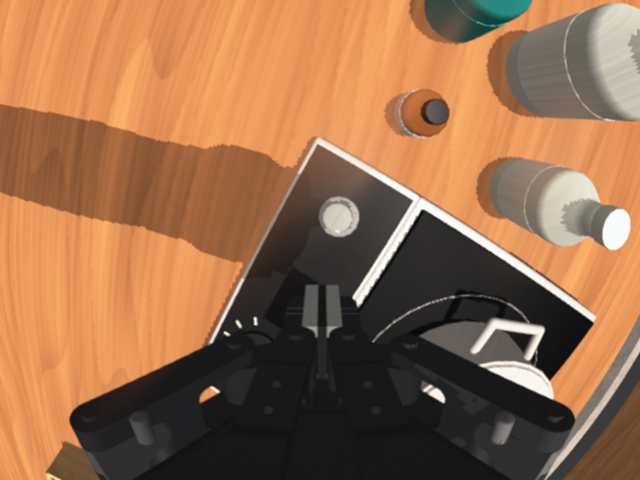

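```bash
cat >> h.py <<'E'
def fproj(im,P):
    p=att(im).T@(np.asarray(P)-im['origin']); v=np.array([p[0],-p[1],-p[2]]); n=np.hypot(v[0],v[1]); a=np.arctan2(n,v[2])
    return np.array([im['cx']+im['fx']*a*v[0]/n, im['cy']+im['fy']*a*v[1]/n])
def fray(im,u,v):
    x,y=(u-im['cx'])/im['fx'],(v-im['cy'])/im['fy']; a=np.hypot(x,y)
    return att(im)@np.array([np.sin(a)*x/a,-np.sin(a)*y/a,-np.cos(a)])
def fplane(im,u,v,P0,n):
    d=fray(im,u,v);o=np.array(im['origin']); return o+d*((P0-o)@n)/(d@n)
E
python3 - <<'E'
from h import *
im=dict(np.load('pics/w1.png.npz'))
P=W(panel(.098,[0,0,.011]));print(fproj(im,P))
m=fplane(im,338,216.5,P,PW[:,2]);print('panel-frame offset mm',PW.T@(m-P)*1e3)
for c in ([-.193,.15,.046],[-.082,.15,.07],[.1925,.15,.07]): print(fproj(im,W(np.array(c))))
E
```

```text
[336.77183134 222.30166813]
panel-frame offset mm [-1.62060368e+00  4.86484532e+00 -4.54280710e-14]
[316.05016796 139.1381396 ]
[428.33590468 206.20879589]
[598.99333772 322.55660267]
```

```bash
python3 -m jog '[[0,0.2,2,0,-1,-10],[0,0.4,4,0,-2,-20],[0,0.4,6,0,-4,-30],[0,0.4,8,0,-6,-40],[0,0.4,9,0,-7,-50],[0,0.4,10,0,-8,-60],[0,0.4,10,0,-9,-70],[0,0.4,10,0,-10,-80],[0,0.4,10,0,-11,-90],[0,0.4,10,0,-12.5,-100],[0,0.4,10,0,-13.5,-110],[-0.13,0.43,10.5,-0.06,-14.48,-120.07],[-0.13,0.43,10.5,-0.06,-14.48,-120.07],[-0.13,0.43,10.5,-0.06,-14.48,-120.07],[-0.13,0.43,10.5,-0.06,-14.48,-120.07],[-0.13,0.43,10.5,-0.06,-14.48,-120.07]]'
python3 - <<'E'
from h import *
st=env.read_state();print(st['joints'].round(3))
p=W(panel(.098,[0,0,.011+TIP+.03])); print(row(p,toolR(30)))
im=shot('wrist','w2.png')
print(fproj(im,W(panel(.098,[0,0,.011]))),fproj(im,st['tcp_pos']+R.from_quat(st['tcp_rot']).apply([0,0,.019])))
E
```

```text
clock: 4.03
tcp_pos: [0.5669, 0.0312, 0.1454]
tcp_rot: [-0.404, 0.909, -0.061, 0.084]
wrist_force: [0.9, 0.3, -0.4]
width: -0.003
grip_force: 0.0
[ 0.083 -0.079 -0.209  1.24  -0.06  -0.758]
[ 0.41  0.48  2.9   0.04 -0.02  0.03]
[329.78187263 249.28203107] [321.47588759 302.62677712]
```

View pics/w2.png

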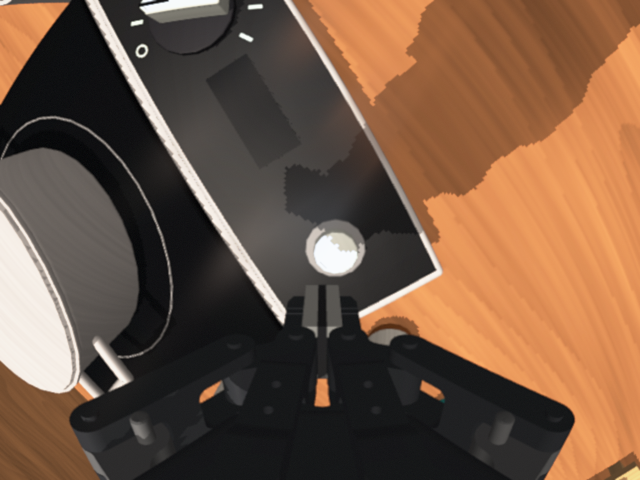

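```bash
python3 - <<'E'
from h import *
im=dict(np.load('pics/w2.png.npz'))
P=W(panel(.098,[0,0,.011]));print('button',PW.T@(fplane(im,336.5,253,P,PW[:,2])-P)*1e3)
P=W(panel(-.068,[.038,0,0]));print('off',fproj(im,P),PW.T@(fplane(im,142,51,P,PW[:,2])-P)*1e3)
P=W(np.array([-.193,.15,.046]));print('corner',fproj(im,P),PW.T@(fplane(im,439,270,P,PW[:,2])-P)*1e3)
E
```

```text
button [-2.23102841e+00  3.90596003e+00  1.63714528e-14]
off [139.02970135  47.26993523] [-5.02412584e-01  3.49238077e+00 -8.80914265e-16]
corner [441.42739216 270.5139196 ] [ 1.28381444e+00 -1.19296031e+00 -4.47233396e-14]
```

```bash
python3 -m jog '[[0.3,0.2,2,0,0,0],[0.3,0.2,4,0,0,0],[0.3,0.2,5.5,0,0,0],[0.3,0.2,5.5,0,0,0],[0.3,0.2,5.7,0,0,0],[0.3,0.2,5.7,0,0,0],[0.3,0.2,5.7,0,0,0]]'
python3 - <<'E'
from h import *
st=env.read_state();p=W(panel(.098,[-.001,.002,.011+TIP])); print(row(p,toolR(30)),PW.T@st['wrist_force'])
E
```

```text
clock: 4.95
tcp_pos: [0.5751, 0.0278, 0.0894]
tcp_rot: [-0.404, 0.909, -0.062, 0.085]
wrist_force: [-0.3, 0.0, -0.6]
width: -0.004
grip_force: 0.0
[-0.01  0.49  0.25  0.01  0.02  0.09] [-0.36450434 -0.04951895 -0.52739298]
```

```bash
python3 -m jog '[[0,0.4,0,0,0,0],[0,0.4,0.2,0,0,0],[0,0.4,0.35,0,0,0],[0,0.4,0.45,0,0,0],[0,0.4,0.45,0,0,0]]'; python3 -m jog '[[0,0,0.1,0,0,0],[0,0,0.15,0,0,0],[0,0,0.15,0,0,0]]'
```

```text
clock: 5.58
tcp_pos: [0.5729, 0.0304, 0.0837]
tcp_rot: [-0.404, 0.909, -0.061, 0.084]
wrist_force: [-1.8, 2.6, 2.4]
width: 0.003
grip_force: 1.6
clock: 5.95
tcp_pos: [0.5732, 0.0303, 0.0828]
tcp_rot: [-0.404, 0.909, -0.061, 0.084]
wrist_force: [-5.7, 2.1, 7.1]
width: 0.003
grip_force: 4.1
```

```bash
python3 -m jog '[[0,0,0.07,0,0,0],[0,0,0.1,0,0,0],[0,0,0.1,0,0,0]]'; python3 -m jog '[[0,0,-1,0,0,0],[0,0,-3,0,0,0],[0,0,-5,0,0,0],[0,0,-5,0,0,0],[0,0,-5,0,0,0]]'
python3 - <<'E'
from h import *
print(row(dialpos(30,.02,.035,.08),toolR(30)));print(row(dialpos(30,.02,.035,.014),toolR(30)))
E
```

```text
clock: 6.32
tcp_pos: [0.5733, 0.0303, 0.0826]
tcp_rot: [-0.404, 0.909, -0.061, 0.085]
wrist_force: [-10.4, 3.0, 13.8]
width: 0.003
grip_force: 8.1
clock: 6.95
tcp_pos: [0.5632, 0.0321, 0.1293]
tcp_rot: [-0.404, 0.909, -0.061, 0.084]
wrist_force: [-0.9, 0.6, -0.6]
width: 0.002
grip_force: 0.0
[17.95 -6.4  -2.48  0.06 -0.06  0.09]
[17.95 -6.41  4.12  0.06 -0.06  0.09]
```

```bash
python3 -m jog '[[5,-2,-2.5,0,0,0],[10,-4,-2.5,0,0,0],[15,-6,-2.5,0,0,0],[18,-6.4,-2,0,0,0],[18,-6.4,0,0,0,0],[18,-6.4,0,0,0,0],[18,-6.4,0,0,0,0]]'
python3 - <<'E'
from h import *
im=shot('wrist','w3.png')
print(row(dialpos(30,.02,.035,.014),toolR(30)))
for k in (0,1,5,6,7,8):
    a=np.radians(30*k);print(k,fproj(im,W(panel(-.068,[.038*np.cos(a),-.038*np.sin(a),0]))).round(1))
a=np.radians(30)
for x in(.022,-.024):print('bar',fproj(im,W(panel(-.068,[x*np.cos(a),-x*np.sin(a),.03]))).round(1))
E
```

```text
clock: 7.82
tcp_pos: [0.491, -0.1441, 0.123]
tcp_rot: [-0.404, 0.909, -0.061, 0.084]
wrist_force: [-0.3, 0.2, -0.1]
width: 0.001
grip_force: 0.0
[ 0.02  0.01  4.23  0.03 -0.01  0.12]
0 [238.  336.7]
1 [227.1 310.4]
5 [319.4 261.3]
6 [343.2 283.5]
7 [350.8 311.9]
8 [341.7 338.3]
bar [243.3 337.1]
bar [328.7 338.7]
```

View pics/w3.png

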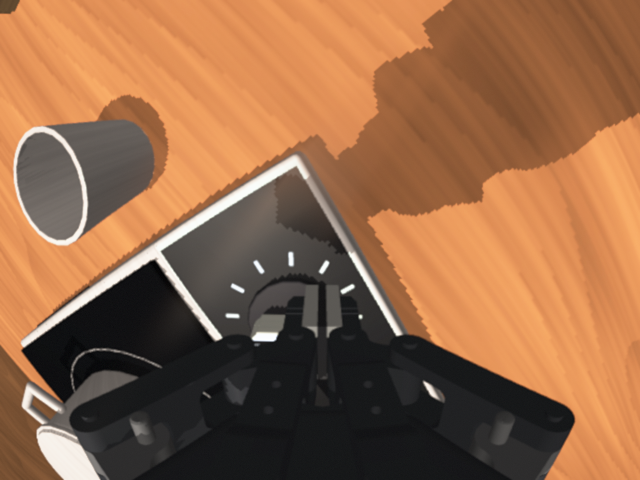

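```bash
python3 - <<'E'
from h import *
im=dict(np.load('pics/w3.png.npz'))
for k,u,v in((1,232,316),(2,237,288),(3,259,267),(4,291,258),(5,323,267),(6,347,289)):
    a=np.radians(30*k);P=W(panel(-.068,[.038*np.cos(a),-.038*np.sin(a),0]))
    print(k,(PW.T@(fplane(im,u,v,P,PW[:,2])-P)*1e3).round(1))
E
```

```text
1 [-0.4  4.7  0. ]
2 [-0.5  4.4 -0. ]
3 [-0.7  4.7  0. ]
4 [-0.9  4.1  0. ]
5 [-0.   4.1 -0. ]
6 [-0.2  4.3  0. ]
```

```bash
cat >> h.py <<'E'
_d=PW@np.array([-.0008,.0042,0]); q=q.copy(); q[0]+=_d[0]; q[1]+=_d[1]
def thetas(*ths,r=.02,d=.017,out=.014):
    for th in ths: print(th,row(dialpos(th,r,d,out),toolR(th)).tolist())
E
python3 - <<'E'
from h import *
print(row(dialpos(30,.02,.032,.014),toolR(30)))
E
```

```text
[-0.61  0.29  4.21  0.03 -0.01  0.12]
```

```bash
python3 -m jog '[[-0.3,0.3,1.5,0,0,0],[-0.6,0.3,3,0,0,0],[-0.6,0.3,4.2,0,0,0],[-0.6,0.3,4.2,0,0,0],[-0.6,0.3,4.2,0,0,0]]'
python3 - <<'E'
from h import *
print(PW.T@env.read_state()['wrist_force']); print(row(dialpos(30,.02,.017,.014),toolR(30)))
E
```

```text
clock: 8.5
tcp_pos: [0.5013, -0.1398, 0.0822]
tcp_rot: [-0.404, 0.909, -0.061, 0.084]
wrist_force: [0.9, 0.6, 0.2]
width: 0.0
grip_force: 0.0
[ 0.79327695  0.75554193 -0.00880944]
[-1.55 -0.01 -0.01  0.03 -0.01  0.09]
```

```bash
for i in 1; do python3 -m jog '[[-0.6,0,0,0,0,0],[-1.2,0,0,0,0,0],[-1.2,0,0,0,0,0]]'; python3 -m jog '[[-0.2,0,0,0,0,0],[-0.2,0,0,0,0,0]]';python3 -m jog '[[-0.2,0,0,0,0,0],[-0.2,0,0,0,0,0]]'; done
python3 - <<'E'
from h import *
print(toolR(30).T@env.read_state()['wrist_force']); thetas(30)
E
```

```text
clock: 8.88
tcp_pos: [0.5096, -0.1304, 0.0836]
tcp_rot: [-0.404, 0.909, -0.061, 0.084]
wrist_force: [0.2, -0.2, -0.9]
width: -0.001
grip_force: 0.0
clock: 9.12
tcp_pos: [0.5105, -0.1293, 0.0835]
tcp_rot: [-0.404, 0.909, -0.061, 0.084]
wrist_force: [0.3, 0.2, -0.2]
width: -0.001
grip_force: 0.0
clock: 9.38
tcp_pos: [0.5109, -0.1285, 0.0835]
tcp_rot: [-0.404, 0.909, -0.062, 0.083]
wrist_force: [-7.2, -3.9, 2.3]
width: 0.0
grip_force: 3.5
[ 7.42528276  2.14730542 -3.52649873]
30 [-0.05, -0.04, -0.03, 0.06, -0.16, 0.04]
```

```bash
python3 - <<'E'
from h import *
thetas(40,48)
E
```

```text
40 [-0.43, 0.22, -0.03, 0.04, -0.16, 10.04]
48 [-0.76, 0.38, -0.03, 0.03, -0.17, 18.04]
```

```bash
python3 -m jog '[[-0.2,0.1,0,0,0,5],[-0.43,0.22,0,0,0,10],[-0.6,0.3,0,0,0,14],[-0.76,0.38,0,0,0,18],[-0.76,0.38,0,0,0,18]]'
python3 - <<'E'
from h import *
print(toolR(48).T@env.read_state()['wrist_force']); thetas(48,58,68,78)
shot('top','top2.png')
im=dict(np.load('pics/top2.png.npz'))
cv2.imwrite('pics/crop2.png',cv2.resize(im['pixels'][215:325,285:455,::-1],None,fx=4.7,fy=4.7,interpolation=cv2.INTER_CUBIC))
E
```

```text
clock: 10.0
tcp_pos: [0.5141, -0.1195, 0.0838]
tcp_rot: [-0.257, 0.961, -0.047, 0.093]
wrist_force: [0.1, 0.1, 0.2]
width: -0.002
grip_force: 0.0
[-0.19493297 -0.02440792 -0.19460568]
48 [0.12, -0.02, -0.02, 0.04, -0.02, 0.12]
58 [-0.25, 0.25, -0.02, 0.04, -0.02, 10.12]
68 [-0.67, 0.44, -0.02, 0.03, -0.03, 20.12]
78 [-1.11, 0.56, -0.02, 0.03, -0.03, 30.12]
```

View pics/crop2.png

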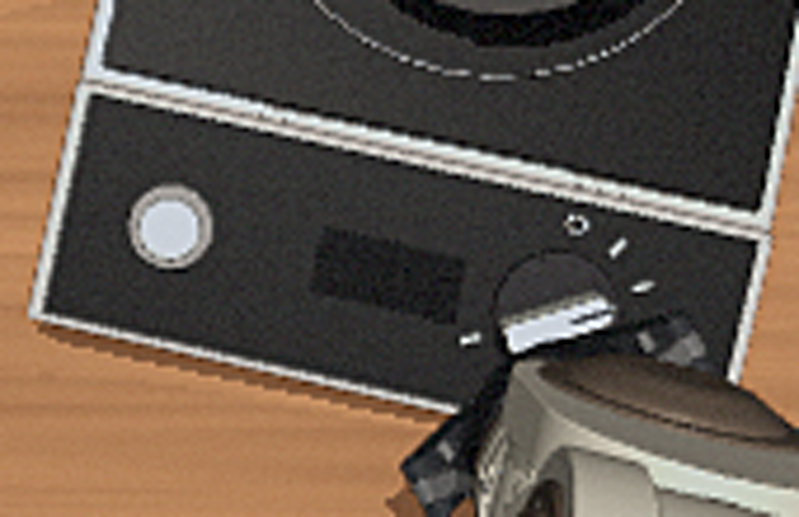

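```bash
python3 -m jog '[[-0.1,0.13,0,0,0,5],[-0.25,0.25,0,0,0,10],[-0.46,0.36,0,0,0,15],[-0.67,0.44,0,0,0,20],[-0.9,0.5,0,0,0,25],[-1.11,0.56,0,0,0,30],[-1.11,0.56,0,0,0,30]]'
python3 - <<'E'
from h import *
print(toolR(78).T@env.read_state()['wrist_force']); thetas(78,83,88,93,98,103,108)
E
```

```text
clock: 10.92
tcp_pos: [0.5209, -0.1092, 0.0848]
tcp_rot: [-0.0, 0.995, -0.022, 0.102]
wrist_force: [-0.3, 1.0, 0.1]
width: -0.0
grip_force: 0.0
[ 0.30368024  1.01116921 -0.15905457]
78 [0.01, 0.01, -0.02, 0.02, -0.03, 0.19]
83 [-0.18, 0.15, -0.02, 0.02, -0.03, 5.19]
88 [-0.37, 0.28, -0.02, 0.01, -0.04, 10.19]
93 [-0.57, 0.38, -0.02, 0.01, -0.04, 15.19]
98 [-0.78, 0.47, -0.02, 0.01, -0.04, 20.19]
103 [-1.0, 0.54, -0.02, 0.01, -0.04, 25.19]
108 [-1.22, 0.59, -0.02, 0.01, -0.04, 30.19]
```

```bash
python3 -m jog '[[-0.18,0.15,0,0,0,5],[-0.37,0.28,0,0,0,10],[-0.57,0.38,0,0,0,15],[-0.78,0.47,0,0,0,20],[-1.0,0.54,0,0,0,25],[-1.22,0.59,0,0,0,30],[-1.22,0.59,0,0,0,30]]'
python3 - <<'E'
from h import *
print(toolR(108).T@env.read_state()['wrist_force']); thetas(108,113,118,123,128,133,138)
im=shot('top','top3.png')
cv2.imwrite('pics/crop3.png',cv2.resize(im['pixels'][215:325,285:455,::-1],None,fx=4.7,fy=4.7,interpolation=cv2.INTER_CUBIC))
E
```

```text
clock: 11.8
tcp_pos: [0.5328, -0.1033, 0.087]
tcp_rot: [0.257, 0.961, 0.005, 0.104]
wrist_force: [0.2, -0.5, 0.5]
width: 0.001
grip_force: 0.0
[-0.53528529 -0.32887318 -0.41786726]
108 [-0.0, 0.01, -0.02, -0.0, -0.04, 0.26]
113 [-0.18, 0.15, -0.02, -0.01, -0.04, 5.26]
118 [-0.38, 0.27, -0.02, -0.01, -0.04, 10.26]
123 [-0.58, 0.38, -0.02, -0.01, -0.04, 15.26]
128 [-0.79, 0.47, -0.02, -0.01, -0.04, 20.26]
133 [-1.01, 0.53, -0.02, -0.01, -0.04, 25.26]
138 [-1.23, 0.58, -0.02, -0.01, -0.04, 30.26]
```

View pics/crop3.png

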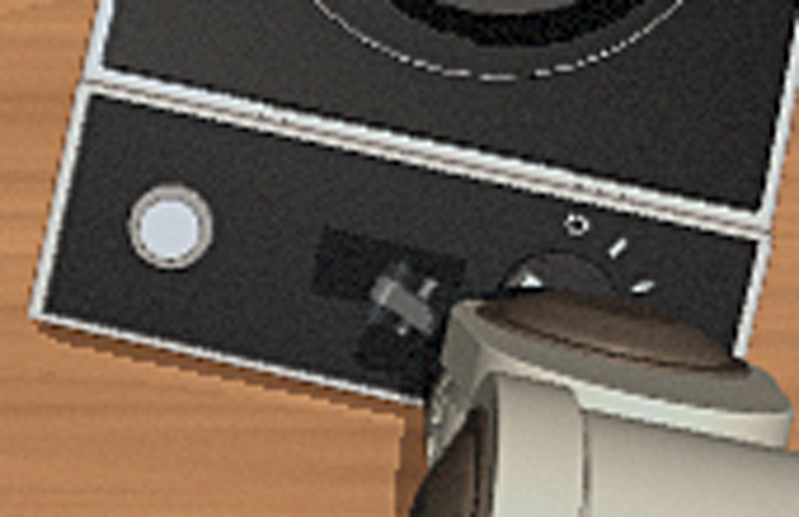

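```bash
python3 -m jog '[[-0.18,0.15,0,0,0,5],[-0.38,0.27,0,0,0,10],[-0.58,0.38,0,0,0,15],[-0.79,0.47,0,0,0,20],[-1.01,0.53,0,0,0,25],[-1.23,0.58,0,0,0,30],[-1.23,0.58,0,0,0,30]]'
python3 - <<'E'
from h import *
s=env.read_state();print(toolR(138).T@s['wrist_force'],s['joints'].round(2)); thetas(138,141)
E
```

```text
clock: 12.72
tcp_pos: [0.546, -0.1044, 0.0898]
tcp_rot: [0.496, 0.862, 0.032, 0.099]
wrist_force: [0.8, -0.1, -0.5]
width: -0.002
grip_force: 0.0
[-0.3797641   0.53871953  0.63311594] [-0.19 -0.1  -0.34  1.12 -0.01  0.86]
138 [0.0, 0.01, -0.02, -0.03, -0.03, 0.26]
141 [-0.1, 0.1, -0.02, -0.03, -0.03, 3.26]
```

Free again; back off sideways, rise and move toward the robot to see the dial.

```bash
python3 -m jog '[[0.7,0,0,0,0,0],[1.5,0,0,0,0,0],[1.5,0,-3,0,0,0],[1.5,0,-7,0,0,0],[1.5,0,-12,0,0,0],[1.5,0,-12,0,0,0]]'
python3 - <<'E'
from h import *
s=env.read_state(); R0=R.from_quat(s['tcp_rot']).as_matrix(); print(s['tcp_pos'], R0.T@[-.12,.15,.04])
E
```

```text
clock: 13.48
tcp_pos: [0.5154, -0.0859, 0.2096]
tcp_rot: [0.497, 0.861, 0.033, 0.102]
wrist_force: [-0.2, 0.1, -0.5]
width: 0.003
grip_force: 0.0
[ 0.51536887 -0.08592941  0.20960035] [ 0.18188218 -0.01995003 -0.07085809]
```

```bash
python3 -m jog '[[5,-0.5,-2,0,0,0],[10,-1,-4,0,0,0],[15,-1.5,-6,0,0,0],[18,-2,-7,0,0,0],[18,-2,-7,0,0,0],[18,-2,-7,0,0,0]]'
python3 - <<'E'
from h import *
im=shot('top','top4.png')
cv2.imwrite('pics/crop4.png',cv2.resize(im['pixels'][90:330,285:515,::-1],None,fx=2.45,fy=2.45,interpolation=cv2.INTER_CUBIC))
E
```

```text
clock: 14.22
tcp_pos: [0.3961, 0.0622, 0.2448]
tcp_rot: [0.497, 0.861, 0.032, 0.099]
wrist_force: [0.6, 0.2, 0.4]
width: -0.001
grip_force: 0.0
```

View pics/crop4.png

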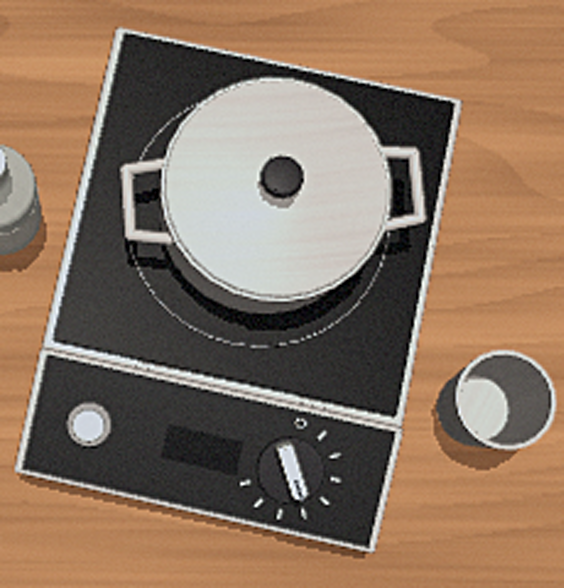

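The pointed end of the bar sits at the fifth tick, the pot and beaker haven't moved, and the robot is clear, so I'm handing in.

```bash
python3 -c "from bench import env; print(env.close_job())"
```

```text
the job is handed in; nothing more can be done
None
```

I pushed the power button fully down (about 3.9 mm, 14 N) and released it, then turned the dial four clicks clockwise from click 1 to rest at the fifth tick; the closing picture shows the dial there and the pot and beaker in place, and the job was handed in at about 14 s.

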